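Sort the full pebble tin from the empty one

ROBOT

A 6-joint arm with a two-finger parallel gripper is mounted at the origin on the work surface. World frame = base frame: x ahead of the robot, y to its left, z up, the work surface at z = 0. Lengths are in m, angles in rad, forces in N, time in s.
With the tool pointing down it reaches from about 0.325 to 0.775 m from the base axis. Payload 5.5 kg.
Tool frame: the origin (TCP) lies midway between the tips of the shut fingers; the grasp point (between the pads) lies 19 mm behind it; z points along the fingers, x is the direction in which the jaws open and shut, and the axes are right-handed (so a half turn about z gives the same grasp; the last joint's range is limited). The gripper opens to 88 mm and grips with 3 to 60 N. Pads are 20 mm wide; open, the fingers measure 115 mm over their backs; the gripper's body (75 mm by 178 mm) begins 61 mm behind the grasp point.
Start: joints at [1.05, 0.091, 1.231, -0, 1.82, -0.057], TCP at [0.268, 0.537, 0.223] pointing down, gripper open.
Joint ranges: [-2.87, 2.87], [-0.86, 2.18], [0.17, 2.46], [-1.51, 4.65], [0.06, 2.69], [-2.65, 2.65]. Speed limits (rad/s): [2.57, 2.57, 3.01, 3.14, 3.14, 3.14].

INTERFACE

Orientations are given as a unit quaternion [x, y, z, w].
In Python, from bench import env gives the robot as it stands.
- The arm moves only by the tool drive_tool, never from a script. Its argument "plan" is a list of rows, each a list of 3 entries, a list of its own where there are three numbers: the shift along the tool's x, y, z in mm, then the turn, a rotation vector about the tool's x, y, z in rad, then the gripper's target within -1 to 1 (shut at 1, half-way at 0, fully open at -1). A call has 1 to 8 rows; each row is the pose to reach, as a shift and turn from the pose commanded when the call began, along the tool's axes at that moment; what a row does not reach only later rows make up. A row lasts 1/8 s, in which the tool goes at most 62.5 mm and 10.7 degrees, less where a joint would pass 70% of its speed; a pose out of reach is approached as far as the arm can. A call with a gripper value outside its range is refused whole. The fingers move at their own pace and stop on an object; "force" is the grip in N (left out, the last holds). Time passes only in rows, so rows that repeat a pose let the fingers close. It gives the time, the measured TCP pose, the force and the opening at its end, in the units of the state.
- env.sense(): the state, without advancing time (a new reading comes with each control period).
- env.capture(name): name is "side" or "top" or "wrist"; returns the picture (400x640x3 uint8, blue, green, red); there is no depth.
- env.get_calibration(name): a dict with "mtx" (3x3 intrinsics, pixels), "D" ([k1, k2, p1, p2, k3] as OpenCV has them; the pictures are not rectified), "eye" and "rotation" of the camera in the world. Camera axes: x right, y up, looking along -z (the intrinsics and any distortion apply to the point x, -y, -z); pixel columns grow to the right and rows downward; lengths in m; the calibration is good to about 2 mm. A picture is of the moment at which its call begins: read the wrist's pose just before it. get_calibration takes no time and is no camera call; for the wrist camera it gives the pose at the moment of the call.
- env.finish_job(): hands the job in, once; it reports no verdict.
Trained networks look in the newest picture that a camera, given by its name, has taken for a name from the list of things; names that differ only in an ending like _2 or _b are one class to them, and where a whole thing is asked for, a point or a joint stands for the part that bears it (a point fixed in the world has none). Each returns a list of dicts, best first, with "score" (0 to 1); they miss things now and then, are a little off and sometimes report something else, mostly with a low value. They report only what shows in the picture. A call takes as long as a camera call. They do not tell look-alikes from the thing itself.
- env.recognise(label, camera): "bbox" ([centre column, centre row, width, height] in pixels, round what is visible of it).
- env.place_of(label, camera): "location" ([column, row] in pixels: a listed point, or the origin of a listed thing).
The state is a dict: "clock": time; "joint_positions": joint angles; "qvel": joint speeds; "tau": joint torques, N m; "tcp_pos": TCP position; "eef_rot": TCP orientation; "contact_force": force on the tool from outside, world axes, zero at the start; "wrist_torque": the same for the moment, N m; "width": opening from 0.0 (shut) to 1.0 (fully open).
Only numpy, scipy, OpenCV 4.12 (cv2) and the standard library are available. Lean on these libraries where they do the work, as an engineer would, in place of code of your own. Each camera call takes 0.05 s, during which the arm holds its last target.

TASK

In the clay workshop two identical blue-lidded tins stand on the bench: one is packed with grinding pebbles, the other is empty. Feel by lifting which is which, then stand the full (heavy) tin on the round dark wooden board and the empty (light) tin in the orange tray. Set both down gently and upright, wholly on the board and on the tray's floor, and let go; do not drop them.

Things in the scene. Friction and masses are not known exactly. Their poses are not given: they have to be found in the camera images.
- tin_a: one of two identical-looking closed round tins, aluminium with a blue lid, 56 mm diameter, 90 mm high, upright on the table. One (full) weighs 430 to 570 g, the other (empty) about 130 g; which is which varies and shows only when lifted. Rigid; a 25 N grip 55 mm above its foot holds it. Origin: centre of its underside; z up its axis.
- tin_b: one of two identical-looking closed round tins, aluminium with a blue lid, 56 mm diameter, 90 mm high, upright on the table. One (full) weighs 430 to 570 g, the other (empty) about 130 g; which is which varies and shows only when lifted. Rigid; a 25 N grip 55 mm above its foot holds it. Origin: centre of its underside; z up its axis.
- board: round dark wooden board fixed flat on the table, 170 mm diameter, 12 mm thick, at the left or right of the tins: the place for the full tin. Origin: centre of its underside (at table height); its top is 12 mm higher.
- tray: square orange open plastic tray fixed on the table, 160 x 160 mm outside, walls 5 mm thick and 30 mm high, floor 5 mm thick, on the other side of the tins: the place for the empty tin. Origin: centre of its underside; x and y along its sides.
Things that resemble listed ones, but are neither listed nor needed, are in the scene too. What is shaped like the tin_b but green or red is not meant.

How it is judged:
By the outcome, as a careful person would: the job done as asked, in the order asked, and still so for the second after the job is handed in, with the robot touching nothing.
It also fails if it takes over 64 s, if anything falls off the work surface, if the arm or the gripper's body presses on something with over 40 N, if the wrist force passes 120 N, or if a joint passes its speed limit or range.

## Working session

There is one attempt and no reset: what is moved stays moved. The work goes in short steps, Python scripts to look and compute and a tool call to move; the robot and the scene stay as the last step left them, time stands still between calls to the robot, and variables do not carry over. Pictures are saved under pics/ and viewed, and the job is handed in when it is done.

Besides the shell and the picture viewer there is one more tool, called after "Request:" by a JSON object that holds its "method" and its "body". drive_tool: Moves the arm, as the interface text tells. Its arguments: {"type":"object","properties":{"plan":{"type":"array"},"force":{"type":"number"}},"required":["plan"]}

```bash
mkdir -p pics; ls; cat > h.py <<'E'
import numpy as np, cv2
from bench import env
def ray(cam,px):
    c=env.get_calibration(cam); 
    u=cv2.undistortPoints(np.array([[px]],float),np.array(c["mtx"]),np.array(c["D"]))[0,0]
    return np.array(c["eye"]), np.array(c["rotation"])@np.array([u[0],-u[1],-1.0])
def at(cam,px,z):
    e,d=ray(cam,px); return e+d*(z-e[2])/d[2]
def proj(cam,p):
    c=env.get_calibration(cam); q=np.array(c["rotation"]).T@(np.array(p)-np.array(c["eye"]))
    return cv2.projectPoints(np.array([[q[0],-q[1],-q[2]]]),np.zeros(3),np.zeros(3),np.array(c["mtx"]),np.array(c["D"]))[0].ravel()
E
python3 - <<'E'
from h import *
s=env.sense(); print(s)
print(env.get_calibration("top")["rotation"])
for c in("top","side"):
    cv2.imwrite(f"pics/{c}0.png",env.capture(c))
    for l in("tin_a","board","tray"):
        print(c,l,[(np.round(r["location"],1).tolist(),round(r["score"],2)) for r in env.place_of(l,c)])
E
```

```text
pics
{'clock': 0.0, 'joint_positions': array([ 1.05032270e+00,  9.18598949e-02,  1.23188763e+00, -8.00742837e-07,
        1.81978379e+00, -5.66997780e-02]), 'qvel': array([ 3.16855861e-04,  9.27421312e-04, -1.22255730e-03, -6.51687895e-05,
        8.84465002e-04,  1.05999462e-03]), 'tau': array([-1.16423012e-04, -4.46446359e+01, -4.06451511e+01,  6.98213652e-02,
        2.92654341e-02, -1.31425309e-04]), 'tcp_pos': array([0.26825091, 0.53636563, 0.22150527]), 'eef_rot': array([ 8.50683642e-01,  5.25677089e-01, -8.51961206e-04,  4.62348901e-04]), 'contact_force': array([ 0.29652863, -0.75212693,  0.10531616]), 'wrist_torque': array([0.02762778, 0.04687868, 0.01051599]), 'width': 0.9979408324321425}
[ 0.07278323 -0.06936755 -0.66467216  0.74033888]
top tin_a [([354.5, 199.6], 0.86), ([323.0, 164.9], 0.83), ([404.1, 191.3], 0.76), ([338.7, 242.1], 0.61), ([359.7, 275.9], 0.59), ([294.7, 211.3], 0.58)]
top board [([431.4, 255.2], 0.76)]
top tray [([205.3, 235.4], 0.74), ([354.5, 195.6], 0.39)]
side tin_a [([312.3, 195.3], 0.98), ([417.6, 268.3], 0.96), ([380.0, 196.8], 0.83), ([300.1, 234.8], 0.72), ([360.9, 229.5], 0.69), ([271.6, 262.6], 0.63)]
side board [([347.9, 336.6], 0.97)]
side tray [([251.0, 156.0], 0.76)]
```

```bash
sed -i '1a from scipy.spatial.transform import Rotation as Ro' h.py; sed -i 's/np.array(c\["rotation"\])/Ro.from_quat(c["rotation"]).as_matrix()/g' h.py
python3 - <<'E'
from h import *
for c,P in dict(top=[[354.5, 199.6],[323.0, 164.9],[404.1, 191.3],[338.7, 242.1],[359.7, 275.9],[294.7, 211.3],[431.4,255.2],[205.3,235.4]],side=[[312.3,195.3],[417.6,268.3],[380,196.8],[300.1,234.8],[360.9,229.5],[271.6,262.6],[347.9,336.6],[251,156]]).items():
    print(c,env.get_calibration(c)["eye"])
    for p in P: print(p,at(c,p,0).round(3))
E
```

```text
top [0.35013683 0.00227464 0.95750219]
[354.5, 199.6] [ 0.577 -0.077  0.   ]
[323.0, 164.9] [0.662 0.013 0.   ]
[404.1, 191.3] [ 0.614 -0.204  0.   ]
[338.7, 242.1] [ 0.464 -0.047  0.   ]
[359.7, 275.9] [ 0.385 -0.107  0.   ]
[294.7, 211.3] [0.53  0.073 0.   ]
[431.4, 255.2] [ 0.455 -0.284  0.   ]
[205.3, 235.4] [0.444 0.292 0.   ]
side [ 0.27070798 -0.60812866  0.47577696]
[312.3, 195.3] [0.535 0.073 0.   ]
[417.6, 268.3] [ 0.623 -0.206 -0.   ]
[380, 196.8] [ 0.672  0.016 -0.   ]
[300.1, 234.8] [ 0.464 -0.048  0.   ]
[360.9, 229.5] [ 0.58  -0.074  0.   ]
[271.6, 262.6] [ 0.391 -0.103  0.   ]
[347.9, 336.6] [ 0.45  -0.291  0.   ]
[251, 156] [0.452 0.303 0.   ]
```

View pics/top0.png

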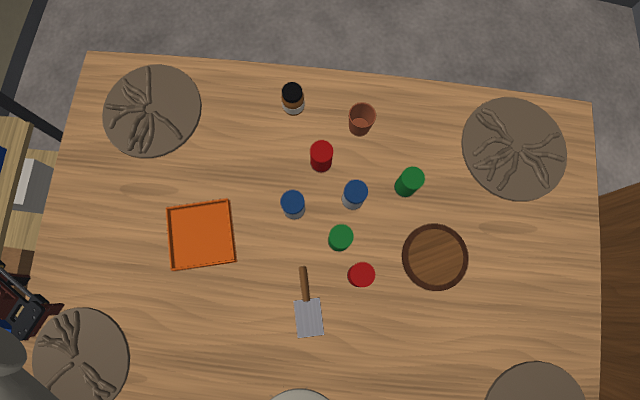

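View pics/side0.png

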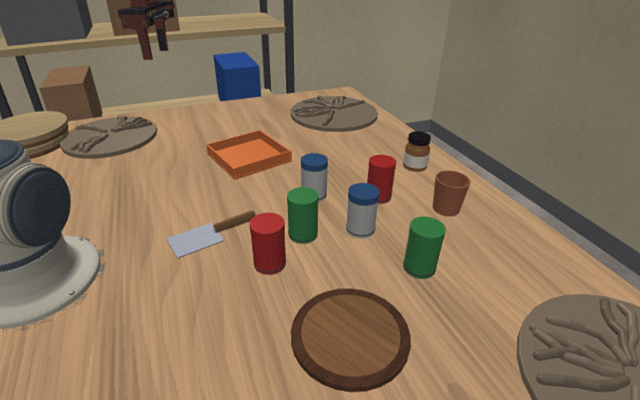

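Candidates with a tin shape in the top picture: blue (293,205) and (355,193), green (410,182) and (340,238), and red (321,155) and (361,275). Only the two blue-lidded ones on aluminium fit. I'll refine their positions from the lid colours and confirm with a crop.

```bash
python3 - <<'E'
from h import *
for cam in("top","side"):
    im=cv2.imread(f"pics/{cam}0.png"); h=cv2.cvtColor(im,cv2.COLOR_BGR2HSV)
    def blobs(lo,hi,amin):
        m=cv2.inRange(h,lo,hi); n,l,st,ce=cv2.connectedComponentsWithStats(m)
        return [(ce[i],st[i],l==i) for i in range(1,n) if st[i][4]>amin]
    for c,s,_ in blobs((100,120,50),(125,255,255),100): print(cam,"blue",c.round(1),s,at(cam,c,.09).round(4), at(cam,c,.083).round(4))
    if cam=="top":
        for c,s,m in blobs((5,180,120),(15,255,255),1000):
            cn=max(cv2.findContours(m.astype(np.uint8),0,2)[0],key=cv2.contourArea)
            r=cv2.boxPoints(cv2.minAreaRect(cn)); P=np.array([at(cam,p,.03)[:2] for p in r]); print("tray",s,P.round(3).tolist(),P.mean(0),np.degrees(np.arctan2(*(P[1]-P[0])[::-1])))
# tray / board overlay
im=cv2.imread("pics/top0.png")
b=np.array([.455,-.288])
for a in np.linspace(0,6.28,40):
    p=proj("top",[b[0]+.085*np.cos(a),b[1]+.085*np.sin(a),.012]); cv2.circle(im,tuple(int(v) for v in p.round()),1,(0,255,0),-1)
for x,y in((.533,.073),(.579,-.075)):
  for z in(0,.09):
   for a in np.linspace(0,6.28,20):
    p=proj("top",[x+.028*np.cos(a),y+.028*np.sin(a),z]); im[int(p[1]),int(p[0])]=(0,255,255)
cv2.imwrite("pics/crop1.png",cv2.resize(im[140:300,160:480],None,fx=2.5,fy=2.5,interpolation=cv2.INTER_CUBIC))
E
```

```text
top blue [355.6 191.4] [344 180  24  24 435] [ 0.5761 -0.0704  0.09  ] [ 0.5779 -0.071   0.083 ]
top blue [292.1 201.8] [281 190  23  24 432] [0.5351 0.0746 0.09  ] [0.5366 0.0752 0.083 ]
tray [ 166  199   69   72 3768] [[0.498, 0.406], [0.54, 0.244], [0.387, 0.198], [0.346, 0.355]] [0.4426064  0.30051302] -75.59763795936935
side blue [236.5  76. ] [ 214   52   47   49 1850] [0.508  0.7119 0.09  ] [0.5123 0.7358 0.083 ]
side blue [313.8 161.9] [301 154  26  17 372] [0.5324 0.0603 0.09  ] [0.5372 0.0724 0.083 ]
side blue [363.3 193.8] [349 184  30  21 536] [ 0.5726 -0.0829  0.09  ] [ 0.578  -0.0734  0.083 ]
```

View pics/crop1.png

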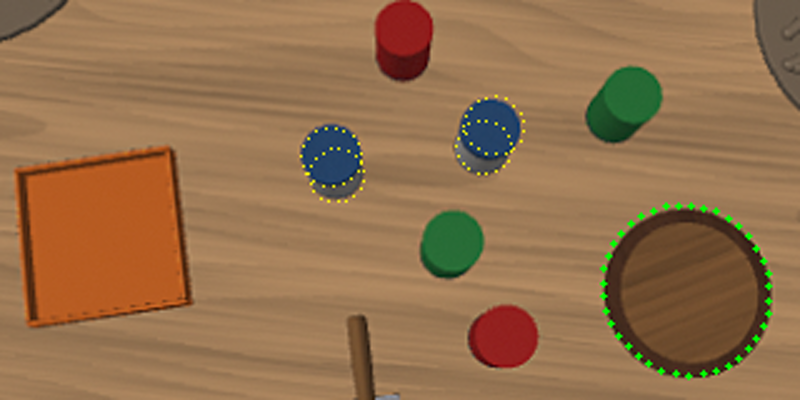

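Picture check: L is the blue-lidded tin at px (293,205) and R the one at (355,193). The overlays for both, and for the board rim, match the picture. Moving above L.

```bash
cat >> h.py <<'E'
def delta(p):
    s=env.sense(); R=Ro.from_quat(s["eef_rot"]); d=R.inv().apply(np.array(p)-s["tcp_pos"])*1000
    print("t",round(s["clock"],2),"tcp",s["tcp_pos"].round(4),"F",s["contact_force"].round(2),"w",round(s["width"],3),"tilt z",R.apply([0,0,1]).round(4),"x",R.apply([1,0,0]).round(3),"delta mm",d.round(1))
E
python3 -c "
from h import *
delta([.534,.073,.170])"
```

```text
t 0.4 tcp [0.2684 0.5366 0.2225] F [-1.14  0.76  0.11] w 0.999 tilt z [-2.e-04 -2.e-04 -1.e+00] x [ 0.447  0.894 -0.   ] delta mm [-295.8  444.9   52.5]
```

Request:
{"method": "drive_tool", "body": {"plan": [[[-35, 50, 0], [0, 0, 0], -1], [[-70, 105, 0], [0, 0, 0], -1], [[-105, 158, 0], [0, 0, 0], -1], [[-140, 210, 5], [0, 0, 0], -1], [[-175, 263, 15], [0, 0, 0], -1], [[-210, 315, 25], [0, 0, 0], -1], [[-245, 368, 40], [0, 0, 0], -1], [[-275, 413, 50], [0, 0, 0], -1]]}}

```text
clock: 1.4
tcp_pos: [0.5144, 0.1058, 0.1728]
eef_rot: [0.851, 0.526, 0.0, 0.0]
contact_force: [0.3, 1.5, 0.1]
width: 1.001
```

```bash
python3 -c "
from h import *
cv2.imwrite('pics/w1.png',env.capture('wrist'))
delta([.534,.073,.170])
for r in env.place_of('tin_a','wrist'): print(r, at('wrist',r['location'],0))
print(proj('wrist',[.534,.073,.09]))
"
```

```text
t 1.45 tcp [0.5164 0.0993 0.1704] F [-0.97 -4.44 -1.3 ] w 1.003 tilt z [-9.e-04 -5.e-03 -1.e+00] x [ 0.453  0.892 -0.005] delta mm [-15.5  27.5   0.5]
{'location': [302.6, 215.3], 'score': 0.93} [0.53285909 0.07190381 0.        ]
{'location': [186.0, 206.2], 'score': 0.92} [ 0.46085357 -0.04541783  0.        ]
{'location': [215.2, 289.7], 'score': 0.72} [ 0.57092317 -0.07472548  0.        ]
{'location': [105.5, 172.5], 'score': 0.59} [ 0.38552057 -0.10535979  0.        ]
[298.95074043 246.85602327]
```

View pics/w1.png

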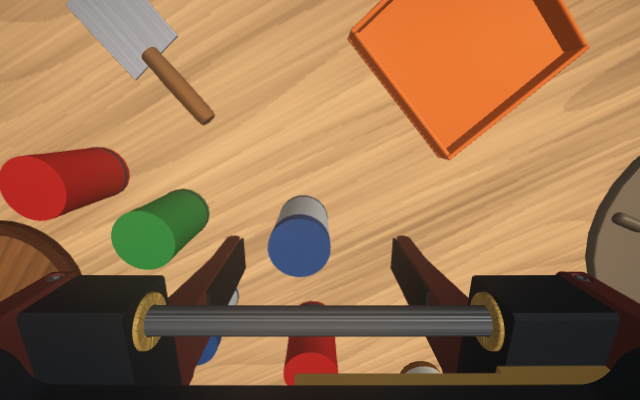

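The wrist picture shows tin L's lid at (299,246), exactly where I predicted (299,247), so the position holds. Descending.

Request:
{"method": "drive_tool", "body": {"plan": [[[-21, 32, 0], [0, 0, 0], -1], [[-21, 32, 20], [0, 0, 0], -1], [[-21, 32, 70], [0, 0, 0], -1], [[-21, 32, 115], [0, 0, 0], -1], [[-21, 32, 136], [0, 0, 0], -1], [[-21, 32, 136], [0, 0, 0], -1], [[-21, 32, 136], [0, 0, 0], 1], [[-21, 32, 136], [0, 0, 0], 1]], "force": 28}}

```text
clock: 2.5
tcp_pos: [0.5338, 0.0751, 0.0388]
eef_rot: [0.851, 0.526, 0.001, 0.001]
contact_force: [-0.1, 0.5, 0.1]
width: 0.809
```

Request:
{"method": "drive_tool", "body": {"plan": [[[0, 0, 0], [0, 0, 0], 1], [[0, 0, 0], [0, 0, 0], 1], [[0, 0, 0], [0, 0, 0], 1]]}}

```text
clock: 2.88
tcp_pos: [0.5342, 0.0756, 0.0385]
eef_rot: [0.851, 0.526, 0.002, 0.0]
contact_force: [2.3, 5.3, 4.5]
width: 0.64
```

Request:
{"method": "drive_tool", "body": {"plan": [[[0, 0, -8], [0, 0, 0], 1], [[0, 0, -25], [0, 0, 0], 1], [[0, 0, -50], [0, 0, 0], 1], [[0, 0, -70], [0, 0, 0], 1], [[0, 0, -80], [0, 0, 0], 1], [[0, 0, -80], [0, 0, 0], 1], [[0, 0, -80], [0, 0, 0], 1], [[0, 0, -80], [0, 0, 0], 1]]}}

```text
clock: 3.88
tcp_pos: [0.5324, 0.0746, 0.1158]
eef_rot: [0.851, 0.526, -0.001, -0.0]
contact_force: [0.9, -0.1, -5.5]
width: 0.641
```

Request:
{"method": "drive_tool", "body": {"plan": [[[0, 0, 0], [0, 0, 0], 1], [[0, 0, 0], [0, 0, 0], 1]]}}

```text
clock: 4.12
tcp_pos: [0.5328, 0.0746, 0.1167]
eef_rot: [0.851, 0.526, -0.0, -0.0]
contact_force: [-0.4, 0.2, -5.8]
width: 0.643
```

Request:
{"method": "drive_tool", "body": {"plan": [[[0, 0, 0], [0, 0, 0], 1]]}}

```text
clock: 4.25
tcp_pos: [0.533, 0.0746, 0.1169]
eef_rot: [0.851, 0.526, -0.0, -0.0]
contact_force: [-0.5, 0.1, -5.9]
width: 0.643
```

```bash
python3 -c "
from h import *
delta([.443,.299,.150])
for i in range(4):
    cv2.imwrite('pics/s2.png',env.capture('side')); print(env.sense()['contact_force'].round(2),env.sense()['tau'].round(2))
"
```

```text
t 4.25 tcp [0.533  0.0746 0.1169] F [-0.48  0.13 -5.93] w 0.643 tilt z [-1.e-04  0.e+00 -1.e+00] x [ 0.447  0.894 -0.   ] delta mm [ 160.4 -180.9  -33. ]
[-0.14 -0.23 -5.14] [ 0.000e+00 -4.012e+01 -4.332e+01  2.000e-02  6.000e-02  0.000e+00]
[-0.1   0.81 -5.33] [ 0.000e+00 -4.013e+01 -4.334e+01  2.000e-02  6.000e-02  0.000e+00]
[-0.32  0.76 -4.01] [ 0.000e+00 -4.014e+01 -4.335e+01  2.000e-02  6.000e-02  0.000e+00]
[-0.06 -0.03 -4.95] [-0.000e+00 -4.015e+01 -4.336e+01  2.000e-02  6.000e-02  0.000e+00]
```

View pics/s2.png

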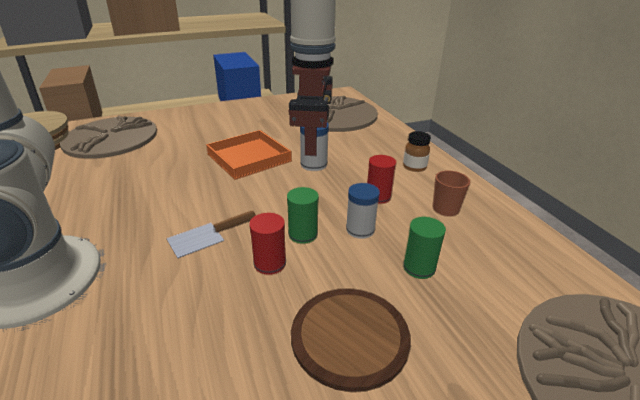

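The reading is about 5 N, so L weighs roughly 0.5 kg and is the full tin. In the picture it hangs upright in the jaws at (314,148). It goes to the board, lifted high enough to clear the other tins.

```bash
python3 -c "
from h import *
delta([.455,-.287,.187])"
```

```text
t 4.45 tcp [0.533  0.0746 0.1171] F [-0.06 -0.03 -4.95] w 0.642 tilt z [ 1.e-04 -0.e+00 -1.e+00] x [0.447 0.894 0.   ] delta mm [-358.3   92.   -69.9]
```

Request:
{"method": "drive_tool", "body": {"plan": [[[0, 0, -30], [0, 0, 0], 1], [[-5, 2, -65], [0, 0, 0], 1], [[-35, 9, -75], [0, 0, 0], 1], [[-80, 20, -75], [0, 0, 0], 1], [[-130, 33, -75], [0, 0, 0], 1], [[-180, 46, -75], [0, 0, 0], 1], [[-230, 59, -75], [0, 0, 0], 1], [[-275, 71, -75], [0, 0, 0], 1]], "force": 32}}

```text
clock: 5.45
tcp_pos: [0.4729, -0.2049, 0.1923]
eef_rot: [0.851, 0.525, 0.0, 0.0]
contact_force: [0.2, 0.3, -4.9]
width: 0.637
```

Request:
{"method": "drive_tool", "body": {"plan": [[[-40, 10, 0], [0, 0, 0], 1], [[-65, 17, 0], [0, 0, 0], 1], [[-80, 21, 0], [0, 0, 0], 1], [[-83, 21, 0], [0, 0, 0], 1], [[-83, 21, 20], [0, 0, 0], 1], [[-83, 21, 60], [0, 0, 0], 1], [[-83, 21, 95], [0, 0, 0], 1], [[-83, 21, 110], [0, 0, 0], 1]]}}

```text
clock: 6.45
tcp_pos: [0.4539, -0.2846, 0.078]
eef_rot: [0.85, 0.526, -0.001, -0.003]
contact_force: [0.1, -0.3, -4.5]
width: 0.642
```

Request:
{"method": "drive_tool", "body": {"plan": [[[0, 0, 0], [0, 0, 0], 1], [[0, 0, 0], [0, 0, 0], 1]]}}

```text
clock: 6.7
tcp_pos: [0.456, -0.287, 0.0837]
eef_rot: [0.851, 0.526, 0.001, 0.001]
contact_force: [0.8, 0.3, -4.8]
width: 0.639
```

```bash
python3 -c "
from h import *
cv2.imwrite('pics/s3.png',env.capture('side'))
delta([.455,-.287,.0505])
"
```

```text
t 6.75 tcp [ 0.4561 -0.2872  0.0841] F [-0.27  0.49 -4.95] w 0.642 tilt z [ 0.0027 -0.0019 -1.    ] x [ 0.447  0.894 -0.   ] delta mm [-0.3 -1.2 33.6]
```

View pics/s3.png

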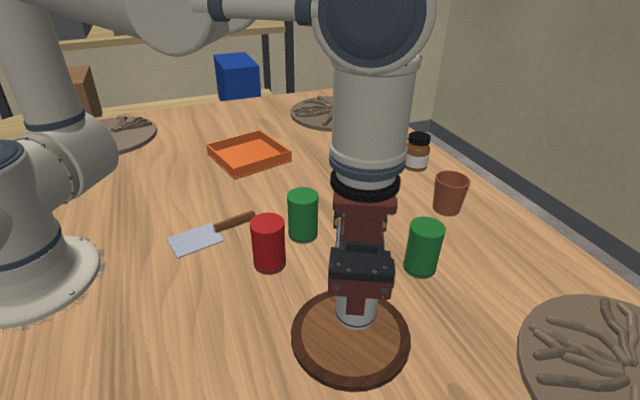

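The tin hangs over the board at (355,305), well inside the rim. Lowering gently.

Request:
{"method": "drive_tool", "body": {"plan": [[[0, 0, 6], [0, 0, 0], 1], [[0, 0, 14], [0, 0, 0], 1], [[0, 0, 20], [0, 0, 0], 1], [[0, 0, 24], [0, 0, 0], 1], [[0, 0, 26], [0, 0, 0], 1], [[0, 0, 27], [0, 0, 0], 1], [[0, 0, 28], [0, 0, 0], 1], [[0, 0, 28], [0, 0, 0], 1]]}}

```text
clock: 7.75
tcp_pos: [0.4552, -0.2868, 0.0541]
eef_rot: [0.851, 0.526, 0.0, 0.0]
contact_force: [-0.0, 0.4, -4.3]
width: 0.641
```

Request:
{"method": "drive_tool", "body": {"plan": [[[0, 0, 0], [0, 0, 0], 1], [[0, 0, 1], [0, 0, 0], 1], [[0, 0, 1], [0, 0, 0], 1]]}}

```text
clock: 8.12
tcp_pos: [0.4551, -0.2867, 0.0529]
eef_rot: [0.851, 0.526, -0.0, -0.0]
contact_force: [-0.5, 0.7, -5.3]
width: 0.638
```

Request:
{"method": "drive_tool", "body": {"plan": [[[0, 0, 0.7], [0, 0, 0], 1], [[0, 0, 1.2], [0, 0, 0], 1], [[0, 0, 1.5], [0, 0, 0], 1], [[0, 0, 1.5], [0, 0, 0], 1]]}}

```text
clock: 8.62
tcp_pos: [0.4551, -0.2867, 0.0515]
eef_rot: [0.851, 0.526, -0.0, -0.0]
contact_force: [-0.6, -0.2, -4.6]
width: 0.64
```

Request:
{"method": "drive_tool", "body": {"plan": [[[0, 0, 0.5], [0, 0, 0], 1], [[0, 0, 1], [0, 0, 0], 1], [[0, 0, 1], [0, 0, 0], 1]]}}

```text
clock: 9.0
tcp_pos: [0.4551, -0.2867, 0.0505]
eef_rot: [0.851, 0.526, 0.0, 0.0]
contact_force: [0.5, -0.2, -4.9]
width: 0.639
```

Request:
{"method": "drive_tool", "body": {"plan": [[[0, 0, 0.5], [0, 0, 0], 1], [[0, 0, 1], [0, 0, 0], 1], [[0, 0, 1], [0, 0, 0], 1]]}}

```text
clock: 9.38
tcp_pos: [0.4553, -0.2868, 0.0505]
eef_rot: [0.851, 0.526, 0.0, 0.0]
contact_force: [-3.0, 2.0, 3.4]
width: 0.641
```

Request:
{"method": "drive_tool", "body": {"plan": [[[0, 0, 0.5], [0, 0, 0], 1], [[0, 0, 0.7], [0, 0, 0], 1], [[0, 0, 0.7], [0, 0, 0], 1]]}}

```text
clock: 9.75
tcp_pos: [0.4553, -0.2868, 0.0504]
eef_rot: [0.851, 0.526, 0.0, 0.001]
contact_force: [-4.1, 3.9, 6.2]
width: 0.642
```

The force changed sign, so the tin is resting on the board. I'll ease off, open and rise.

Request:
{"method": "drive_tool", "body": {"plan": [[[0, 0, -0.7], [0, 0, 0], 1], [[0, 0, -0.7], [0, 0, 0], 0.2], [[0, 0, -0.7], [0, 0, 0], -1], [[0, 0, -0.7], [0, 0, 0], -1], [[0, 0, -0.7], [0, 0, 0], -1], [[0, 0, -0.7], [0, 0, 0], -1]]}}

```text
clock: 10.5
tcp_pos: [0.4551, -0.2868, 0.0494]
eef_rot: [0.851, 0.526, -0.0, 0.0]
contact_force: [-0.4, -0.1, 0.2]
width: 0.994
```

Request:
{"method": "drive_tool", "body": {"plan": [[[0, 0, -8], [0, 0, 0], -1], [[0, 0, -30], [0, 0, 0], -1], [[0, 0, -70], [0, 0, 0], -1], [[0, 0, -115], [0, 0, 0], -1], [[0, 0, -125], [0, 0, 0], -1]]}}

```text
clock: 11.12
tcp_pos: [0.4564, -0.2876, 0.1792]
eef_rot: [0.851, 0.526, 0.001, 0.003]
contact_force: [0.7, 0.1, 0.9]
width: 0.999
```

```bash
python3 -c "
from h import *
cv2.imwrite('pics/s4.png',env.capture('side'))
delta([.578,-.073,.180])
"
```

```text
t 11.18 tcp [ 0.4561 -0.2875  0.1784] F [0.29 0.09 0.39] w 1.004 tilt z [ 0.0047 -0.0034 -1.    ] x [ 0.447  0.894 -0.001] delta mm [246.3  13.1  -1.7]
```

View pics/s4.png

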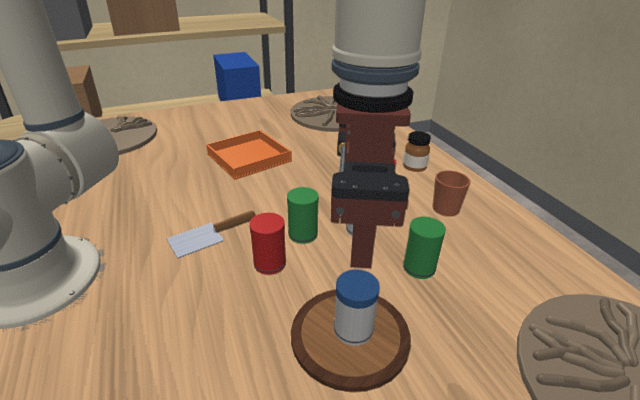

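The full tin stands upright on the board, its foot at about (354,335). Next is tin R.

Request:
{"method": "drive_tool", "body": {"plan": [[[45, 2, 0], [0, 0, 0], -1], [[100, 5, 0], [0, 0, 0], -1], [[155, 8, 0], [0, 0, 0], -1], [[205, 11, 0], [0, 0, 0], -1], [[235, 12, 0], [0, 0, 0], -1], [[246, 12, 0], [0, 0, 0], -1], [[246, 12, 0], [0, 0, 0], -1], [[246, 12, 0], [0, 0, 0], -1]]}}

```text
clock: 12.18
tcp_pos: [0.5754, -0.0733, 0.1742]
eef_rot: [0.851, 0.525, -0.0, -0.0]
contact_force: [-0.2, 0.7, 0.4]
width: 0.997
```

```bash
python3 -c "
from h import *
im=env.capture('wrist')
for r in env.place_of('tin_a','wrist'): print(np.round(r['location'],1),round(r['score'],2), at('wrist',r['location'],0).round(4))
h=cv2.cvtColor(im,cv2.COLOR_BGR2HSV); n,l,st,ce=cv2.connectedComponentsWithStats(cv2.inRange(h,(100,120,50),(125,255,255)))
for i in range(1,n):
    if st[i][4]>300: print('blue',ce[i],st[i],at('wrist',ce[i],.09).round(4))
print(proj('wrist',[.578,-.073,.09]))
cv2.imwrite('pics/w5.png',im)
delta([.578,-.073,.0385])
"
```

```text
[318.7 189.4] 0.92 [ 0.5752 -0.0727  0.    ]
[421.6 219.3] 0.82 [0.6637 0.0215 0.    ]
[298.3  85.8] 0.75 [ 0.4646 -0.0416  0.    ]
[211.1  40.8] 0.75 [ 0.3863 -0.1014  0.    ]
[244.4 268.4] 0.66 [ 0.6247 -0.2026  0.    ]
[ 98.8 182.2] 0.6 [ 0.4528 -0.2977  0.    ]
blue [ 31.40346205 203.00426099] [   0  171   71   67 3755] [ 0.455  -0.2934  0.09  ]
blue [324.07036634 212.24301777] [ 293  183   61   60 2757] [ 0.577  -0.0686  0.09  ]
[320.02934518 215.35332871]
t 12.28 tcp [ 0.5755 -0.0733  0.1746] F [ 0.83  0.43 -0.19] w 0.999 tilt z [ 0.e+00 -3.e-04 -1.e+00] x [ 0.449  0.894 -0.   ] delta mm [  1.4   2.1 136.1]
```

View pics/w5.png

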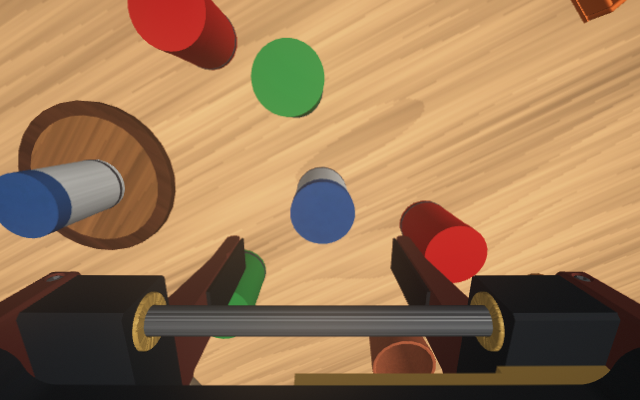

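The wrist picture shows R's lid at (323,212), centred between the jaws; red (443,240) and green are outside the finger paths. Descending and gripping.

Request:
{"method": "drive_tool", "body": {"plan": [[[2, 1, 20], [0, 0, 0], -1], [[2, 1, 65], [0, 0, 0], -1], [[2, 1, 110], [0, 0, 0], -1], [[2, 1, 135], [0, 0, 0], -1], [[2, 1, 137], [0, 0, 0], -1], [[2, 1, 137], [0, 0, 0], -1], [[2, 1, 137], [0, 0, 0], 1], [[2, 1, 137], [0, 0, 0], 1]], "force": 28}}

```text
clock: 13.28
tcp_pos: [0.5785, -0.0709, 0.039]
eef_rot: [0.851, 0.526, 0.001, 0.001]
contact_force: [-0.4, 0.6, -0.9]
width: 0.81
```

Request:
{"method": "drive_tool", "body": {"plan": [[[0, 0, 0], [0, 0, 0], 1], [[0, 0, 0], [0, 0, 0], 1], [[0, 0, 0], [0, 0, 0], 1]]}}

```text
clock: 13.65
tcp_pos: [0.578, -0.0708, 0.038]
eef_rot: [0.851, 0.526, 0.0, 0.0]
contact_force: [0.3, 0.9, 2.0]
width: 0.645
```

Request:
{"method": "drive_tool", "body": {"plan": [[[0, 0, -8], [0, 0, 0], 1], [[0, 0, -30], [0, 0, 0], 1], [[0, 0, -70], [0, 0, 0], 1], [[0, 0, -110], [0, 0, 0], 1], [[0, 0, -135], [0, 0, 0], 1], [[0, 0, -140], [0, 0, 0], 1], [[0, 0, -140], [0, 0, 0], 1], [[0, 0, -140], [0, 0, 0], 1]]}}

```text
clock: 14.65
tcp_pos: [0.577, -0.0706, 0.1755]
eef_rot: [0.851, 0.526, -0.001, -0.001]
contact_force: [0.6, -0.1, -0.7]
width: 0.639
```

Request:
{"method": "drive_tool", "body": {"plan": [[[0, 0, 0], [0, 0, 0], 1], [[0, 0, 0], [0, 0, 0], 1]]}}

```text
clock: 14.9
tcp_pos: [0.5774, -0.0707, 0.1768]
eef_rot: [0.851, 0.526, -0.0, -0.0]
contact_force: [-0.0, 0.1, -1.7]
width: 0.645
```

```bash
python3 -c "
from h import *
im=cv2.imread('pics/top0.png').copy()
P=[]
cv2.imwrite('pics/s6.png',env.capture('side'))
delta([.443,.299,.175])
env.capture('top')
for r in env.place_of('tray','top'): print(r, at('top',r['location'],0).round(4))
for t in (.443,.299),(.447,.297):
  for yaw in (11,-11,15.):
    c=[proj('top',[*(np.array(t)+Ro.from_euler('z',yaw,degrees=True).as_matrix()[:2,:2]@np.array(q)*.08),.03]) for q in((1,1),(1,-1),(-1,-1),(-1,1))]
    print(t,yaw,np.round(c).tolist())
"
```

```text
t 14.95 tcp [ 0.5775 -0.0707  0.177 ] F [-0.13  0.04 -0.66] w 0.641 tilt z [-8.e-04  1.e-04 -1.e+00] x [ 0.447  0.894 -0.   ] delta mm [ 270.5 -285.7    2.2]
{'location': [201.8, 238.5], 'score': 0.77} [0.4347 0.2993 0.    ]
(0.443, 0.299) 11 [[167.0, 205.0], [230.0, 200.0], [233.0, 264.0], [168.0, 269.0]]
(0.443, 0.299) -11 [[181.0, 194.0], [240.0, 213.0], [218.0, 275.0], [158.0, 255.0]]
(0.443, 0.299) 15.0 [[165.0, 207.0], [227.0, 198.0], [235.0, 261.0], [170.0, 271.0]]
(0.447, 0.297) 11 [[168.0, 203.0], [231.0, 198.0], [234.0, 262.0], [169.0, 267.0]]
(0.447, 0.297) -11 [[182.0, 193.0], [241.0, 211.0], [219.0, 273.0], [159.0, 253.0]]
(0.447, 0.297) 15.0 [[166.0, 206.0], [228.0, 196.0], [236.0, 260.0], [171.0, 269.0]]
```

View pics/s6.png

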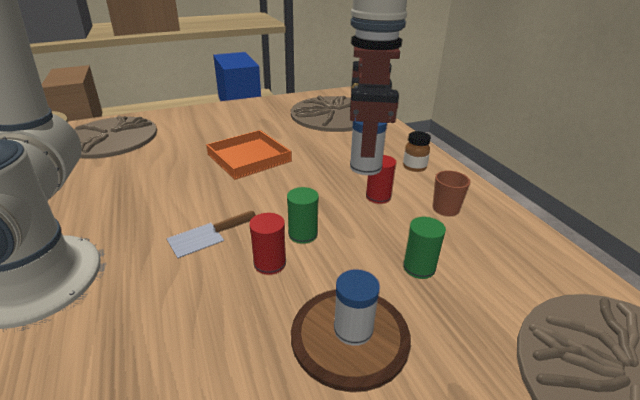

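R reads about 1.2 N, so it is the empty tin. The tray corners (167,207), (230,199), (236,262) and (172,271) put its centre at (0.443, 0.299) with a yaw of about 14°. Moving there.

Request:
{"method": "drive_tool", "body": {"plan": [[[10, -10, 0], [0, 0, 0], 1], [[40, -42, 0], [0, 0, 0], 1], [[78, -82, 0], [0, 0, 0], 1], [[116, -122, 0], [0, 0, 0], 1], [[154, -163, 0], [0, 0, 0], 1], [[192, -203, 0], [0, 0, 0], 1], [[228, -241, 0], [0, 0, 0], 1], [[255, -269, 0], [0, 0, 0], 1]]}}

```text
clock: 16.05
tcp_pos: [0.4494, 0.2802, 0.1779]
eef_rot: [0.85, 0.526, 0.0, -0.0]
contact_force: [1.0, 0.8, -2.1]
width: 0.638
```

Request:
{"method": "drive_tool", "body": {"plan": [[[13, -14, 0], [0, 0, 0], 1], [[15, -17, 5], [0, 0, 0], 1], [[15, -17, 30], [0, 0, 0], 1], [[15, -17, 65], [0, 0, 0], 1], [[15, -17, 90], [0, 0, 0], 1], [[15, -17, 100], [0, 0, 0], 1], [[15, -17, 100], [0, 0, 0], 1], [[15, -17, 100], [0, 0, 0], 1]]}}

```text
clock: 17.05
tcp_pos: [0.4435, 0.2987, 0.079]
eef_rot: [0.851, 0.525, 0.001, 0.0]
contact_force: [-1.3, -0.5, -1.2]
width: 0.64
```

```bash
python3 -c "
from h import *
cv2.imwrite('pics/s7.png',env.capture('side'));cv2.imwrite('pics/w7.png',env.capture('wrist'))
delta([.443,.299,.043])
"
```

```text
t 17.15 tcp [0.4434 0.2989 0.079 ] F [ 0.78  0.58 -0.54] w 0.64 tilt z [ 0.0021  0.0012 -1.    ] x [0.447 0.894 0.002] delta mm [-0.2 -0.5 36. ]
```

View pics/s7.png

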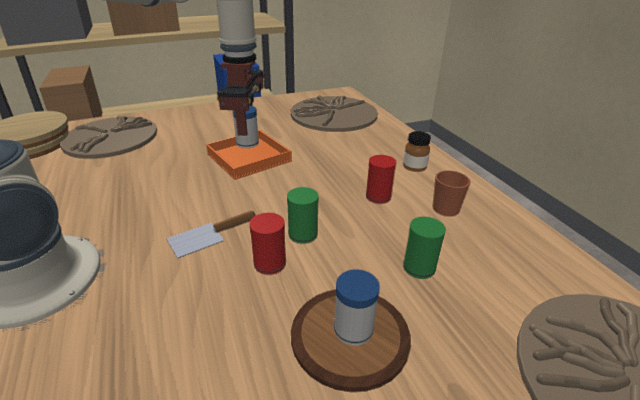

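View pics/w7.png

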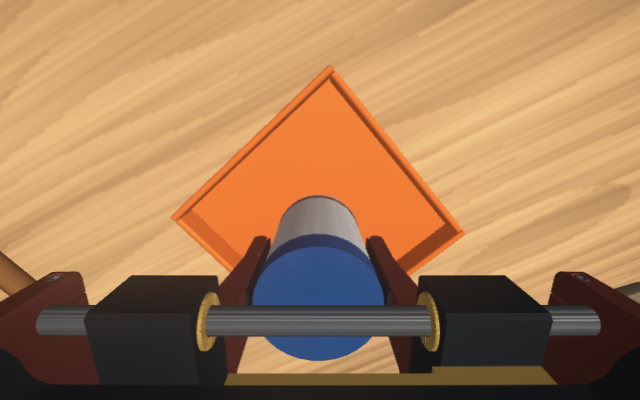

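Side view (246,135) and wrist view (318,250): the tin is over the middle of the tray. Lowering slowly.

Request:
{"method": "drive_tool", "body": {"plan": [[[0, 0, 6], [0, 0, 0], 1], [[0, 0, 16], [0, 0, 0], 1], [[0, 0, 24], [0, 0, 0], 1], [[0, 0, 29], [0, 0, 0], 1], [[0, 0, 32], [0, 0, 0], 1], [[0, 0, 33], [0, 0, 0], 1], [[0, 0, 33], [0, 0, 0], 1], [[0, 0, 33], [0, 0, 0], 1]]}}

```text
clock: 18.15
tcp_pos: [0.4428, 0.2988, 0.0449]
eef_rot: [0.851, 0.526, 0.0, 0.0]
contact_force: [-0.5, 0.2, -0.7]
width: 0.643
```

Request:
{"method": "drive_tool", "body": {"plan": [[[0, 0, 0.5], [0, 0, 0], 1], [[0, 0, 1], [0, 0, 0], 1], [[0, 0, 1], [0, 0, 0], 1]]}}

```text
clock: 18.52
tcp_pos: [0.4426, 0.2986, 0.0435]
eef_rot: [0.851, 0.526, -0.0, 0.0]
contact_force: [0.2, 0.3, -1.7]
width: 0.638
```

Request:
{"method": "drive_tool", "body": {"plan": [[[0, 0, 0.5], [0, 0, 0], 1], [[0, 0, 1], [0, 0, 0], 1], [[0, 0, 1], [0, 0, 0], 1]]}}

```text
clock: 18.9
tcp_pos: [0.4427, 0.2987, 0.043]
eef_rot: [0.851, 0.526, 0.0, 0.0]
contact_force: [-2.2, -0.3, 2.9]
width: 0.644
```

Contact: the force is now upward. Releasing and rising.

Request:
{"method": "drive_tool", "body": {"plan": [[[0, 0, -0.3], [0, 0, 0], 1], [[0, 0, -0.3], [0, 0, 0], 0.2], [[0, 0, -0.3], [0, 0, 0], -1], [[0, 0, -0.3], [0, 0, 0], -1], [[0, 0, -0.3], [0, 0, 0], -1], [[0, 0, -0.3], [0, 0, 0], -1]]}}

```text
clock: 19.65
tcp_pos: [0.4427, 0.2987, 0.0428]
eef_rot: [0.851, 0.526, -0.0, -0.0]
contact_force: [-0.3, 0.6, -0.2]
width: 0.996
```

Request:
{"method": "drive_tool", "body": {"plan": [[[0, 0, -8], [0, 0, 0], -1], [[0, 0, -30], [0, 0, 0], -1], [[0, 0, -70], [0, 0, 0], -1], [[0, 0, -115], [0, 0, 0], -1], [[0, 0, -150], [0, 0, 0], -1], [[0, -50, -150], [0, 0, 0], -1], [[0, -100, -150], [0, 0, 0], -1], [[0, -100, -150], [0, 0, 0], -1]]}}

```text
clock: 20.65
tcp_pos: [0.3513, 0.3447, 0.1941]
eef_rot: [0.85, 0.527, 0.001, -0.0]
contact_force: [1.4, -1.3, -0.9]
width: 1.001
```

```bash
python3 -c "
from h import *
a=env.capture('side');b=env.capture('top')
cv2.imwrite('pics/e.png',np.vstack([cv2.resize(a[100:400,180:480],(400,400)),]));cv2.imwrite('pics/et.png',b)
h=cv2.cvtColor(b,cv2.COLOR_BGR2HSV); n,l,st,ce=cv2.connectedComponentsWithStats(cv2.inRange(h,(100,120,50),(125,255,255)))
for i in range(1,n):
    if st[i][4]>100: print(ce[i],at('top',ce[i],.098))
print(env.sense()['contact_force'],env.sense()['clock'])
"
```

```text
[191.65531915 230.83617021] [0.44082551 0.29531686 0.098     ]
[445.69433198 250.82388664] [ 0.45757904 -0.28732108  0.098     ]
[  6.06122449 358.16938776] [0.09384556 0.69398573 0.098     ]
[0.30345295 0.10757111 0.34658267] 20.75
```

View pics/e.png

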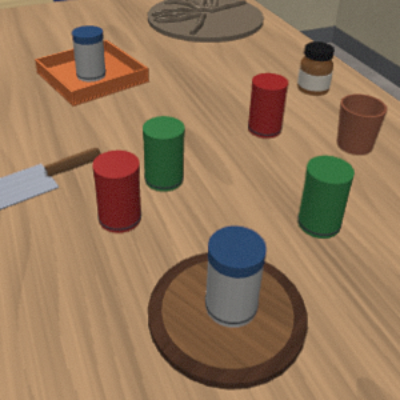

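View pics/et.png

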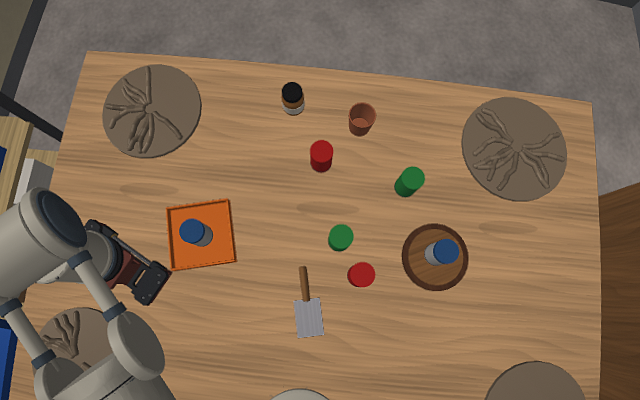

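Both tins stand upright, one in the tray at top picture px (196,233) and one on the board at (440,252). The gripper is clear of both.

```bash
python3 -c "
from h import *
print(env.finish_job())"
```

```text
the job is handed in; nothing more can be done
None
```

Both tins are where you asked and the job is handed in. I found the two blue-lidded tins in the images and lifted each to feel its weight.

- **Full tin:** the left tin read about 5 N (roughly 0.5 kg), so I stood it on the round dark board.
- **Empty tin:** the right tin read about 1.2 N, so I stood it in the orange tray.

I lowered each one in steps of about 1 mm or less until the force turned upward, then eased off, opened the gripper and rose clear.

In the last side and top pictures both tins are upright and free of the gripper. The lid positions put each within about 5 mm of the board's and the tray's centre. The wrist force was back near zero when I finished, at about 20.8 s on the robot's clock. None of the last checks failed or disagreed.

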